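# Press the corker's collared bushing home

### The job

Refit the corker's guide: stand the brass bushing with the broad collar, foot down, in the bore of the grey housing and press it straight down until the collar sits flat on the black seal ring round the mouth. It goes in tight; when the force climbs above the steady drag the collar has landed, so stop there without squashing the ring, and let go. Leave the plain brass sleeve without a collar where it stands.

Things in the scene. Friction and masses are not known exactly. Their poses are not given: they have to be found in the camera images.
- bushing_center (a point): Loose brass bushing, 0.15 kg, upright on the table, round about z, 66 mm high. From below: foot 30 mm across, 22 mm long (lowest 6 mm tapers to 22 mm across), collar 70 mm across, 8 mm thick, then a hub 30 mm across, 36 mm high, to hold it by. The point is on the axis half-way up, 33 mm above the underside, 11 mm above the collar's underside, 33 mm below the hub's top.
- housing_mouth (a point): Grey housing fixed to the table: round boss 90 mm across on a foot plate 124 x 90 x 8 mm (124 along its x) with four bolts; a black seal ring (88 mm outside, 60 mm inside, 6 mm thick) lies on the boss, its top 46 mm above the table. The point is the centre of the mouth, level with the ring's top; z up. 6 mm below, the bore narrows by a 4 mm chamfer from 60 to 52 mm across.
- seal (a joint): Seal ring on the housing; value = metres squashed, 0 to 0.006, 5 N per mm, springs back. In the bore a tight grey plastic sleeve stands with its top 10 mm below the ring's top: the bushing's foot enters 10 mm freely, then pushes it 12 mm down against a steady drag of about 10 N (no spring-back) until the collar meets the ring and the force climbs. Over 4.5 mm spoils the ring.
- sleeve_center (a point): Bystander: loose plain brass sleeve standing upright, 46 mm across and 50 mm high, no collar. The point is on its axis half-way up, 25 mm above the table.
Mind the look-alikes: they are no part of the job. What is shaped like the part that bears bushing_center but turquoise is not meant.

How it is judged:
At the end, for the whole second after the job is handed in: The collared bushing stands upright (within 7 degrees) in the housing's bore, its collar within 3.5 mm of the unpressed seal ring's top (centre at most 14.5 mm above the mouth) and its axis within 15 mm of the bore's, at rest (horizontal distance between bushing_center and housing_mouth below 0.015 m and z of bushing_center in the frame of housing_mouth below 0.0145 m and angle between bushing_center's own z axis and vertical below 0.12 rad and linear speed of bushing below 0.02 m/s); the robot touches nothing.
It fails at once if the seal ring is squashed by more than 4.5 mm (the bushing is pressed on too hard) (value of joint seal above 0.0045 m).
It fails at once if the plain sleeve is moved more than 30 mm (distance of sleeve_center from where it was at the start of the episode above 0.03 m).
It also fails if it takes over 38 s, if anything falls off the work surface, if the arm or the gripper's body presses on something with over 40 N, if the wrist force passes 120 N, or if a joint passes its speed limit or range.

### The arm

A 7-joint arm with a two-finger parallel gripper is mounted at the origin on a cart in front of the work surface, level with it; the furniture and walls round the work are solid. World frame = base frame: x ahead of the robot, y to its left, z up, the work surface at z = 0. Lengths are in m, angles in rad, forces in N, time in s.
With the tool pointing down it reaches from about 0.425 to 0.925 m from the base axis. Payload 6.8 kg.
Tool frame: the origin (TCP) lies midway between the tips of the shut fingers; the grasp point (between the pads) lies 19 mm behind it (manip.pinch_z is the z of the grasp point in the tool frame, in m); z points along the fingers, y is the line along which they close (so a half turn about z gives the same grasp; the last joint's range is limited). The gripper opens to 85 mm and grips with 20 to 120 N. Pads are 22 mm wide; open, the fingers measure 114 mm over their backs; the gripper's body (76 mm by 85 mm) begins 54 mm behind the grasp point. The pads swing forward as they close: fully open they stand 13 mm farther back than shut.
Start: joints at [-1.24, 0.477, 0.022, 1.555, -0.011, 1.109, -0.083], TCP at [0.287, 0.611, 0.231] pointing down, gripper open.
Joint ranges: [-2.96, 2.96], [-0.34, 2.1], [-1.41, 1.46], [0.24, 2.44], [-1.37, 4.51], [0.17, 1.92], [-2.96, 2.96]. Speed limits (rad/s): [2.39, 2.39, 3.14, 3.14, 3.14, 3.14, 3.14].

### API

Orientations are given as [roll, pitch, yaw] about the fixed x, y, z axes, in that order (R = Rz(yaw) Ry(pitch) Rx(roll)).
In Python, from station import manip, capture, get_calibration gives the robot as it stands.
- The arm moves only by the tool move_arm, never from a script. Its arguments are lists of equal length, an entry for each row: "xyz": the shift along the tool's x, y, z in mm, a list of three; "delta_rot": the turn, a rotation vector about the tool's x, y, z in degrees, a list of three. A call has 1 to 5 rows; each row is the pose to reach, as a shift and turn from the pose commanded when the call began, along the tool's axes at that moment; what a row does not reach only later rows make up. A row lasts 1/10 s, in which the tool goes at most 50 mm and 8.59 degrees, less where a joint would pass 70% of its speed; a pose out of reach is approached as far as the arm can. A call with a gripper value outside its range is refused whole. "claw" is the closure, from -1 (fully open) to 1 (shut), set as the call begins (left out, the last holds). The fingers move at their own pace and stop on an object; "force" is the grip in N (left out, the last holds). Time passes only in rows, so rows that repeat a pose let the fingers close. It gives the time, the measured TCP pose, the force, the opening and the grip force at its end, in the units of the state.
- manip.state(): the state, without advancing time (a new reading comes with each control period).
- capture(name): name is "scene" or "top" or "wrist"; returns the picture (400x640x3 uint8, blue, green, red); there is no depth.
- get_calibration(name): a dict with "fx", "fy", "cx", "cy" (pixels), "dist" ([k1, k2, p1, p2, k3] as OpenCV has them; the pictures are not rectified), "origin" and "rotation" of the camera in the world; the wrist camera has in their place "tool_from_camera" (4x4, takes a point from camera to tool coordinates, whose origin is the TCP and whose axes are the flange's). Camera axes: x right, y up, looking along -z (the intrinsics and any distortion apply to the point x, -y, -z); pixel columns grow to the right and rows downward; lengths in m; the calibration is good to about 2 mm. A picture is of the moment at which its call begins: read the wrist's pose just before it. get_calibration takes no time and is no camera call.
- manip.close_job(): hands the job in; it is judged then, once.
The state is a dict: "t": time; "qpos": joint angles; "dq": joint speeds; "effort": joint torques, N m; "eef_pos": TCP position; "tool_rot": TCP orientation; "wrist_force": force on the tool from outside, world axes, zero at the start; "moment": the same for the moment, N m; "finger_gap": opening from 0.0 (shut) to 1.0 (fully open); "finger_force": force on a finger pad.
Only numpy, scipy, OpenCV 4.12 (cv2) and the standard library are available. Lean on these libraries where they do the work, as an engineer would, in place of code of your own. Each camera call takes 0.05 s, during which the arm holds its last target. There are 200 camera calls.

## Working session

There is one attempt and no reset: what is moved stays moved. The work goes in short steps, Python scripts to look and compute and a tool call to move; the robot and the scene stay as the last step left them, time stands still between calls to the robot, and variables do not carry over. Pictures are saved under pics/ and viewed, at most 10 in all, crops included, and the job is handed in when it is done.

Besides the shell and the picture viewer there is one more tool, called after "Request:" by a JSON object that holds its "name" and its "arguments". move_arm: Moves the arm, as the interface text tells. Its arguments: {"type":"object","properties":{"xyz":{"type":"array","items":{"type":"array","items":{"type":"number"}}},"delta_rot":{"type":"array","items":{"type":"array","items":{"type":"number"}}},"claw":{"type":"number"},"force":{"type":"number"}},"required":["xyz","delta_rot"]}

```bash
mkdir -p pics
python3 - <<'E'
from station import manip, capture, get_calibration
import cv2,numpy as np
s=manip.state();print({k:np.round(v,3).tolist() for k,v in s.items()},manip.pinch_z)
a=capture("scene");b=capture("top")
cv2.imwrite("pics/scene.png",a);cv2.imwrite("pics/top.png",b)
for n in("scene","top","wrist"):print(n,get_calibration(n))
E
```

```text
{'t': 0.0, 'qpos': [-1.24, 0.478, 0.022, 1.556, -0.012, 1.109, -0.083], 'dq': [0.001, -0.002, -0.002, 0.003, 0.003, 0.0, -0.001], 'effort': [0.001, -59.645, 1.608, -28.121, 0.013, 0.009, -0.0], 'eef_pos': [0.287, 0.611, 0.23], 'tool_rot': [-3.14, 0.0, 2.703], 'wrist_force': [-0.127, -0.001, 0.454], 'moment': [-0.022, -0.02, 0.02], 'finger_force': 0.0, 'finger_gap': 0.999} -0.0187
scene {'fx': 448.778421868024, 'fy': 448.778421868024, 'cx': 317.8570634236234, 'cy': 195.80273416919346, 'dist': array([-0.06816939,  0.        ,  0.        ,  0.        ,  0.        ]), 'origin': array([-0.11146976,  0.43823789,  0.64182001]), 'rotation': array([ 0.8801926 ,  0.01451676, -2.0231307 ])}
top {'fx': 448.17718121067287, 'fy': 448.17718121067287, 'cx': 319.21345634249144, 'cy': 196.83117696394677, 'dist': array([-0.07414976,  0.        ,  0.        ,  0.        ,  0.        ]), 'origin': array([0.35382539, 0.14461704, 0.97964996]), 'rotation': array([ 0.17747394,  0.00253341, -1.56827887])}
wrist {'fx': 286.3820249195806, 'fy': 286.3820249195806, 'cx': 319.2119499714436, 'cy': 194.59319721461353, 'dist': array([-0.02073144,  0.        ,  0.        ,  0.        ,  0.        ]), 'tool_from_camera': array([[-1.72288142e-03,  9.52169401e-01,  3.05565809e-01,
         7.77347736e-02],
       [ 9.99998510e-01,  1.60793291e-03,  6.27865831e-04,
        -1.26813510e-03],
       [ 1.06505310e-04,  3.05566436e-01, -9.52170753e-01,
        -1.43441508e-01],
       [ 0.00000000e+00,  0.00000000e+00,  0.00000000e+00,
         1.00000000e+00]])}
```

View pics/scene.png

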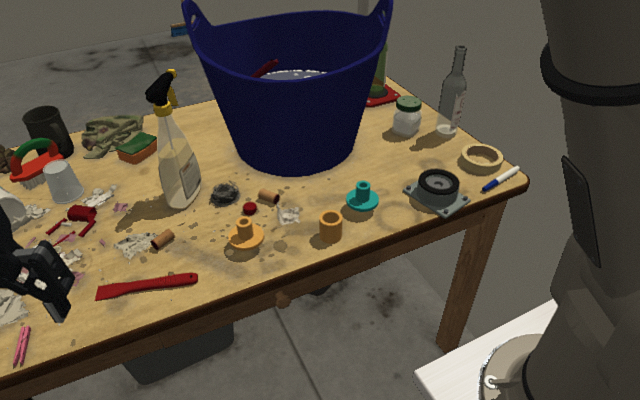

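View pics/top.png

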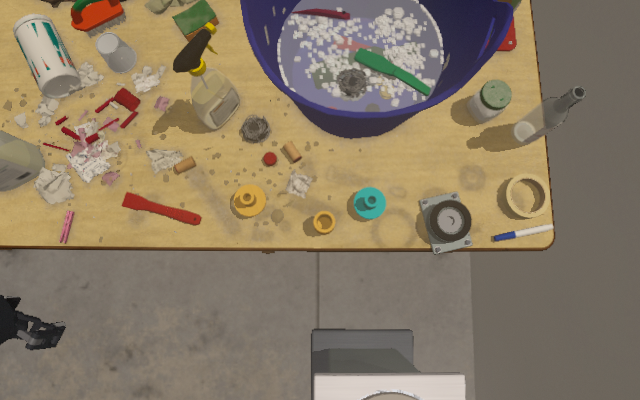

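The top view shows three look-alike candidates:
- Brass collared bushing at (249,200), or (245,235) in the scene view.
- Turquoise collared part at (369,203).
- Plain brass sleeve at (323,222), which has no collar.

The brass collared one fits the description. The housing is at (450,220). Next I'll measure them and confirm in a crop.

```bash
cat > h.py <<'E'
import cv2,numpy as np
from scipy.spatial.transform import Rotation as R
from station import manip, capture, get_calibration
def cam(n,state=None):
    c=get_calibration(n);K=np.array([[c['fx'],0,c['cx']],[0,c['fy'],c['cy']],[0,0,1]])
    if n=="wrist":
        T=np.array(c['tool_from_camera']);Rt=R.from_euler('xyz',state['tool_rot']).as_matrix()
        return K,c['dist'],np.array(state['eef_pos'])+Rt@T[:3,3],Rt@T[:3,:3]
    return K,c['dist'],np.array(c['origin']),R.from_euler('xyz',c['rotation']).as_matrix()
def plane(cm,px,z):
    K,d,o,M=cm
    p=cv2.undistortPoints(np.array(px,float).reshape(-1,1,2),K,d).reshape(-1,2)
    r=np.c_[p[:,0],-p[:,1],-np.ones(len(p))]@M.T
    return o+r*((z-o[2])/r[:,2])[:,None]
def circ(P):
    x,y=P[:,0],P[:,1];s=np.linalg.lstsq(np.c_[2*x,2*y,np.ones(len(x))],x*x+y*y,rcond=None)[0]
    return s[0],s[1],np.sqrt(s[2]+s[0]**2+s[1]**2)
E
python3 - <<'E'
from h import *
for n in("top","scene"):
    im=cv2.imread(f"pics/{n}.png");cm=cam(n)
    hsv=cv2.cvtColor(im,cv2.COLOR_BGR2HSV)
    m=cv2.inRange(hsv,(12,160,90),(28,255,255))
    N,l,st,ce=cv2.connectedComponentsWithStats(m)
    for i in range(1,N):
        if st[i,4]>120:print(n,st[i],ce[i].round(1),plane(cm,[ce[i]],.026)[0].round(3))
    k=cv2.inRange(hsv,(0,0,0),(180,255,55))
    N,l,st,ce=cv2.connectedComponentsWithStats(k)
    for i in range(1,N):
        if 300<st[i,4]<4000 and st[i,0]>380:
            c=cv2.convexHull(np.argwhere(l==i)[:,::-1].astype(np.int32)).reshape(-1,2)
            print(n,'blk',st[i],ce[i].round(1),plane(cm,[ce[i]],.043)[0].round(3),np.round(circ(plane(cm,c,.043)),3))
t=cv2.imread("pics/top.png")[175:255,215:485];s=cv2.imread("pics/scene.png")[165:260,215:485]
cv2.imwrite("pics/crop.png",cv2.resize(np.vstack([t,s]),None,fx=2.9,fy=2.9,interpolation=cv2.INTER_CUBIC))
E
```

```text
top [186  17  33  25 220] [204.9  28.6] [0.928 0.418 0.026]
top [188  57  18  19 157] [198.6  68.6] [0.825 0.427 0.026]
top [234 185  32  32 780] [249.2 200.2] [0.517 0.299 0.026]
top [314 212  21  22 351] [323.6 222.5] [0.469 0.138 0.026]
scene [154 101  18  16 154] [163.7 108.7] [1.12  0.345 0.026]
scene [320 211  22  30 311] [331.4 223.8] [0.471 0.135 0.026]
scene [229 217  35  32 684] [245.7 234.8] [0.519 0.299 0.026]
scene blk [417 169  42  39 999] [436.7 189.5] [ 0.449 -0.106  0.043] [ 0.455 -0.11   0.059]
scene blk [550 246  27  61 476] [561.9 277.8] [ 0.152 -0.15   0.043] [ 0.164 -0.156  0.055]
scene blk [ 555  322   85   78 2244] [607. 373.] [-0.007 -0.068  0.043] [ 0.018 -0.066  0.087]
```

View pics/crop.png

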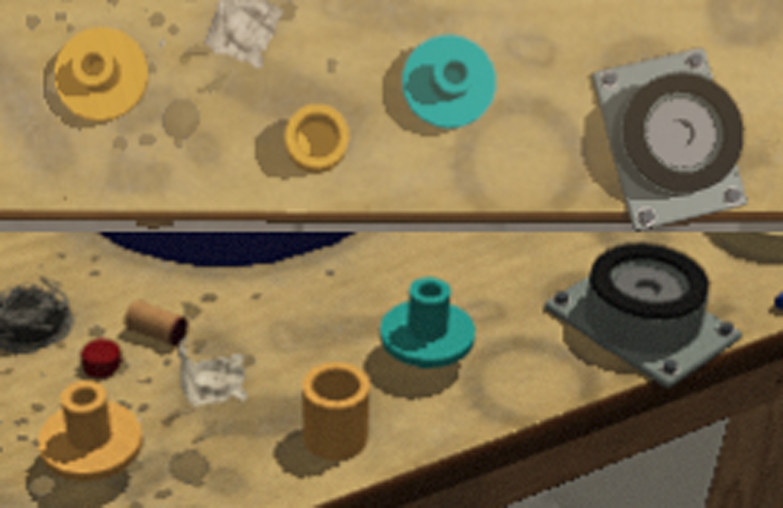

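The crop confirms it: the brass collared bushing is at left (crop 100,70), the plain sleeve and the turquoise look-alike are separate, and the housing with its black ring is at right. Next I'll get the housing centre and the first move.

```bash
cat >> h.py <<'E'
def shift(target,s=None):
    s=s or manip.state();return (R.from_euler('xyz',s['tool_rot']).inv().apply(np.array(target)-s['eef_pos'])*1000).round(1)
E
python3 - <<'E'
from h import *
cm=cam("top")
im=cv2.imread("pics/top.png");hsv=cv2.cvtColor(im,cv2.COLOR_BGR2HSV)
# ring: dark patch within ROI
g=cv2.cvtColor(im,cv2.COLOR_BGR2GRAY);print(g[221,420:480].tolist())
roi=np.zeros_like(g);cv2.circle(roi,(451,220),28,255,-1)
m=cv2.inRange(g,0,85)&roi
c=cv2.convexHull(np.argwhere(m)[:,::-1].astype(np.int32)).reshape(-1,2)
print(cv2.boundingRect(c),np.round(circ(plane(cm,c,.046)),4), plane(cm,[[451,220.3]],.046))
m=cv2.inRange(hsv,(12,160,90),(28,255,255));m[:,:230]=0;m[:,270:]=0
c=cv2.convexHull(np.argwhere(m)[:,::-1].astype(np.int32)).reshape(-1,2)
print(cv2.boundingRect(c),np.round(circ(plane(cm,c,.030)),4))
print("to above bushing",shift([.518,.299,.19]))
E
```

```text
[107, 108, 108, 107, 95, 90, 80, 76, 76, 83, 60, 59, 61, 59, 60, 60, 60, 108, 142, 147, 146, 147, 148, 147, 147, 147, 147, 147, 148, 148, 148, 148, 141, 87, 109, 149, 150, 150, 149, 149, 149, 130, 87, 84, 65, 54, 58, 59, 60, 59, 59, 117, 149, 157, 158, 158, 158, 159, 159, 159]
(426, 196, 45, 47) [ 0.4722 -0.1243  0.0475] [[ 0.47156308 -0.1306873   0.046     ]]
(234, 185, 32, 65) [0.4796 0.2923 0.0623]
to above bushing [-341.9 -183.7   40.8]
```

Request:
{"name": "move_arm", "arguments": {"xyz": [[-42,-23,5],[-84,-46,10],[-126,-69,15],[-168,-92,20],[-210,-115,25]], "delta_rot": [[0,0,0],[0,0,0],[0,0,0],[0,0,0],[0,0,0]], "claw": -1}}

```text
t: 0.6
eef_pos: [0.4287, 0.4159, 0.2058]
tool_rot: [-3.141, -0.0, 2.703]
wrist_force: [0.8, 0.6, 0.1]
finger_gap: 0.998
finger_force: 0.0
```

Request:
{"name": "move_arm", "arguments": {"xyz": [[-42,-23,5],[-84,-46,10],[-126,-66,14],[-132,-69,16],[-132,-69,16]], "delta_rot": [[0,0,0],[0,0,0],[0,0,0],[0,0,0],[0,0,0]]}}

```text
t: 1.1
eef_pos: [0.5191, 0.2968, 0.1897]
tool_rot: [-3.14, -0.0, 2.698]
wrist_force: [0.5, 1.0, 0.2]
finger_gap: 1.0
finger_force: 0.0
```

Run:
```python
from h import *
s=manip.state();im=capture("wrist");cv2.imwrite("pics/w1.png",im);np.save("s1.npy",s,allow_pickle=True)
print(s['t'],s['eef_pos'],s['tool_rot'])
cm=cam("wrist",s)
hsv=cv2.cvtColor(im,cv2.COLOR_BGR2HSV)
m=cv2.inRange(hsv,(12,150,80),(28,255,255))
N,l,st,ce=cv2.connectedComponentsWithStats(m)
for i in range(1,N):
    if st[i,4]>500:
        c=cv2.convexHull(np.argwhere(l==i)[:,::-1].astype(np.int32)).reshape(-1,2)
        print(st[i],np.round(circ(plane(cm,c,.030)),4))
```

```text
1.1 [0.51909572 0.29683297 0.18967275] [-3.14012919e+00 -4.97173376e-05  2.69844462e+00]
[ 289  143   66   63 3029] [0.517  0.2985 0.0353]
[451 163  38  38 556] [0.5938 0.4435 0.0198]
[ 142  180   62   45 1665] [0.4691 0.1359 0.0331]
```

View pics/w1.png

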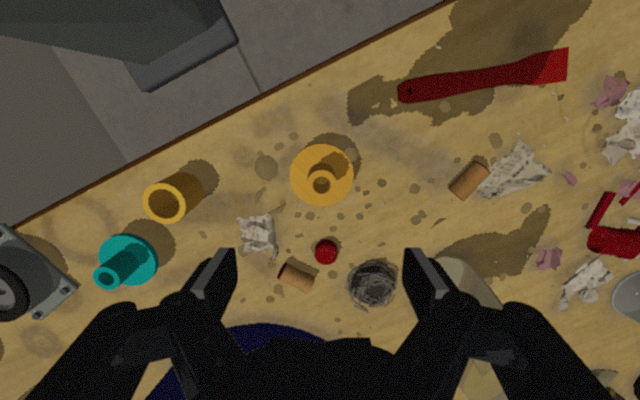

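The collar measures 35.3 mm in radius (35 expected) and is centred at (322,175), so its position is (0.517, 0.2985). Descending onto the hub.

Request:
{"name": "move_arm", "arguments": {"xyz": [[2.5,0.5,40],[2.5,0.5,80],[2.5,0.5,120],[2.5,0.5,151],[2.5,0.5,151]], "delta_rot": [[0,0,0],[0,0,0],[0,0,0],[0,0,0],[0,0,0]]}}

```text
t: 1.65
eef_pos: [0.5116, 0.3014, 0.0352]
tool_rot: [-3.135, -0.005, 2.707]
wrist_force: [0.2, -0.4, 0.6]
finger_gap: 0.999
finger_force: 0.0
```

Request:
{"name": "move_arm", "arguments": {"xyz": [[0,0,0],[0,0,0],[0,0,0],[0,0,0],[0,0,0]], "delta_rot": [[0,0,0],[0,0,0],[0,0,0],[0,0,0],[0,0,0]], "claw": 1, "force": 60}}

```text
t: 2.15
eef_pos: [0.517, 0.3012, 0.0411]
tool_rot: [3.139, 0.001, 2.702]
wrist_force: [-1.8, -0.6, 6.9]
finger_gap: 0.331
finger_force: 58.7
```

Request:
{"name": "move_arm", "arguments": {"xyz": [[0,0,0],[0,0,0],[0,0,-5],[0,0,-10],[0,0,-10]], "delta_rot": [[0,0,0],[0,0,0],[0,0,0],[0,0,0],[0,0,0]]}}

```text
t: 2.65
eef_pos: [0.5166, 0.301, 0.0503]
tool_rot: [3.14, 0.001, 2.703]
wrist_force: [-0.8, -0.5, -2.7]
finger_gap: 0.328
finger_force: 59.1
```

Request:
{"name": "move_arm", "arguments": {"xyz": [[0,0,-40],[0,0,-80],[0,0,-120],[-15,-40,-130],[-30,-85,-130]], "delta_rot": [[0,0,0],[0,0,0],[0,0,0],[0,0,0],[0,0,0]]}}

```text
t: 3.15
eef_pos: [0.5085, 0.2126, 0.1819]
tool_rot: [3.137, 0.003, 2.707]
wrist_force: [1.0, -1.0, -1.2]
finger_gap: 0.331
finger_force: 59.8
```

Request:
{"name": "move_arm", "arguments": {"xyz": [[-15,-45,0],[-30,-90,0],[-45,-130,0],[-60,-172,0],[-60,-172,0]], "delta_rot": [[0,0,0],[0,0,0],[0,0,0],[0,0,0],[0,0,0]]}}

```text
t: 3.65
eef_pos: [0.4871, 0.0227, 0.1793]
tool_rot: [-3.139, 0.0, 2.693]
wrist_force: [0.2, -0.2, -1.3]
finger_gap: 0.33
finger_force: 59.7
```

Request:
{"name": "move_arm", "arguments": {"xyz": [[0,0,0],[0,0,0]], "delta_rot": [[0,0,0],[0,0,0]]}}

```text
t: 3.85
eef_pos: [0.4886, 0.031, 0.1793]
tool_rot: [3.141, -0.0, 2.704]
wrist_force: [0.7, 1.3, -2.2]
finger_gap: 0.329
finger_force: 59.7
```

Run:
```python
from h import *
s=manip.state();im=capture("wrist");cv2.imwrite("pics/w2.png",im);np.save("s2.npy",s,allow_pickle=True)
print(s['t'],s['eef_pos'],s['tool_rot'],s['finger_gap'])
cm=cam("wrist",s)
hsv=cv2.cvtColor(im,cv2.COLOR_BGR2HSV)
k=cv2.inRange(hsv,(0,0,0),(180,255,75))
N,l,st,ce=cv2.connectedComponentsWithStats(k)
for i in range(1,N):
    if st[i,4]>400:
        c=cv2.convexHull(np.argwhere(l==i)[:,::-1].astype(np.int32)).reshape(-1,2)
        print(st[i],ce[i].round(),np.round(circ(plane(cm,c,.046)),4))
```

```text
3.85 [0.48856158 0.03100793 0.17932567] [ 3.14093966e+00 -7.16515770e-05  2.70410859e+00] 0.32863493299790963
[ 178    0  104   32 1689] [226.  10.] [0.2852 0.0421 0.0513]
[215   0 104  63 684] [267.  35.] [0.3083 0.045  0.0609]
[ 137    0  395  269 6671] [241. 178.] [0.4854 0.039  0.1927]
[ 26 176 131  71 604] [ 93. 210.] [ 0.4621 -0.2053  0.0935]
[557 201  48  52 991] [577. 223.] [0.6519 0.2664 0.0285]
[   44   236   596   164 52805] [361. 345.] [ 0.9837 -0.1649  0.4595]
```

View pics/w2.png

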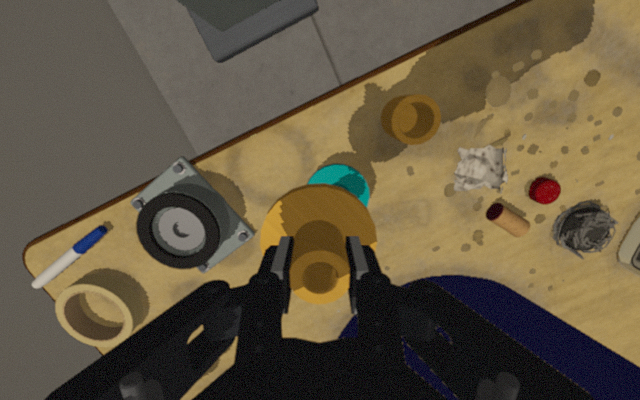

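The ring is centred near (179,230) with its bore fully in view, and the bushing hangs straight between the pads with its collar near (318,242). Fitting the ring's edges next.

Run:
```python
from h import *
s=np.load("s2.npy",allow_pickle=True).item();im=cv2.imread("pics/w2.png");cm=cam("wrist",s)
g=cv2.GaussianBlur(cv2.cvtColor(im,cv2.COLOR_BGR2GRAY),(3,3),0)
print(g[228,125:235:2].tolist())
for th in(50,60,70):
    roi=np.zeros_like(g);cv2.circle(roi,(179,230),48,255,-1)
    m=cv2.inRange(g,0,th)&roi
    N,l,st,ce=cv2.connectedComponentsWithStats(m);i=1+st[1:,4].argmax();m=np.uint8(l==i)*255
    cs,h=cv2.findContours(m,cv2.RETR_CCOMP,cv2.CHAIN_APPROX_NONE)
    for c in cs:
        if len(c)>60:print(th,cv2.boundingRect(c),np.round(circ(plane(cm,cv2.convexHull(c).reshape(-1,2),.046)),4))
# bushing collar in grip: collar top 30mm above underside
hsv=cv2.cvtColor(im,cv2.COLOR_BGR2HSV);m=cv2.inRange(hsv,(12,150,60),(28,255,255));m[:,:240]=0;m[:,385:]=0;m[:180]=0
c=cv2.convexHull(np.argwhere(m)[:,::-1].astype(np.int32)).reshape(-1,2);c=c[c[:,1]<245]
print('collar',cv2.boundingRect(c),np.round(circ(plane(cm,c,s['eef_pos'][2]-.011)),4),s['eef_pos'])
```

```text
[140, 140, 134, 131, 129, 113, 51, 32, 33, 35, 34, 34, 21, 28, 69, 75, 78, 118, 131, 129, 130, 130, 131, 124, 73, 57, 97, 129, 132, 131, 132, 131, 131, 132, 132, 132, 132, 131, 133, 105, 41, 33, 35, 32, 32, 33, 25, 43, 62, 60, 59, 60, 68, 75, 76]
50 (137, 192, 84, 76) [ 0.4719 -0.1279  0.0443]
50 (151, 205, 56, 51) [ 0.4716 -0.1274  0.0296]
60 (137, 184, 90, 84) [ 0.4689 -0.1228  0.0495]
60 (152, 206, 55, 49) [ 0.4713 -0.1272  0.0291]
70 (137, 183, 91, 86) [ 0.4693 -0.1225  0.05  ]
70 (152, 206, 54, 49) [ 0.4709 -0.1265  0.0284]
collar (260, 181, 117, 64) [0.4851 0.0326 0.0341] [0.48856158 0.03100793 0.17932567]
```

Ring radii are 44.3 and 29.6 mm (44 and 30 expected), so the mouth is at (0.472, -0.128). Going above it.

Request:
{"name": "move_arm", "arguments": {"xyz": [[-15,-42,0],[-30,-84,0],[-43,-120,0],[-53,-150,0],[-53,-150,0]], "delta_rot": [[0,0,0],[0,0,0],[0,0,0],[0,0,0],[0,0,0]]}}

```text
t: 4.4
eef_pos: [0.4722, -0.1321, 0.1794]
tool_rot: [-3.14, 0.001, 2.698]
wrist_force: [-0.6, 0.3, -2.5]
finger_gap: 0.331
finger_force: 59.9
```

Request:
{"name": "move_arm", "arguments": {"xyz": [[0,0,0],[0,0,20],[0,0,40],[0,0,50],[0,0,50]], "delta_rot": [[0,0,0],[0,0,0],[0,0,0],[0,0,0],[0,0,0]]}}

```text
t: 4.9
eef_pos: [0.4721, -0.1267, 0.128]
tool_rot: [-3.141, -0.003, 2.706]
wrist_force: [0.2, 0.4, -1.4]
finger_gap: 0.326
finger_force: 59.9
```

Request:
{"name": "move_arm", "arguments": {"xyz": [[0,0,0],[0,0,0],[0,0,0]], "delta_rot": [[0,0,0],[0,0,0],[0,0,0]]}}

```text
t: 5.2
eef_pos: [0.4733, -0.1285, 0.1301]
tool_rot: [3.141, 0.001, 2.703]
wrist_force: [0.4, 0.5, -2.1]
finger_gap: 0.33
finger_force: 59.9
```

Run:
```python
from h import *
s=manip.state();print(s['eef_pos'],s['wrist_force'],s['moment'])
a=capture("scene");b=capture("top");w=capture("wrist")
v=[cv2.resize(a[110:240,350:540],(570,390)),cv2.resize(b[150:280,380:520],(420,390))]
v=np.hstack(v);cv2.imwrite("pics/v3.png",cv2.resize(v,None,fx=.8,fy=.8))
```

```text
[ 0.47330602 -0.1284537   0.13007669] [ 0.37452664  0.45150836 -2.08053573] [ 0.00696114  0.00439555 -0.00118328]
```

View pics/v3.png

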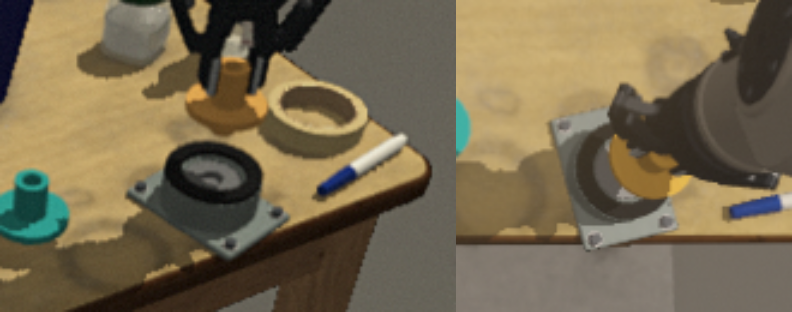

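The bushing hangs above the mouth, upright, with its collar near scene (445,153). Checking its position by ray before lowering.

Run:
```python
from h import *
s=manip.state()
a=capture("scene")
hsv=cv2.cvtColor(a,cv2.COLOR_BGR2HSV);m=cv2.inRange(hsv,(8,140,60),(28,255,255));r=np.zeros_like(m);r[135:166,422:462]=255;m&=r
c=cv2.convexHull(np.argwhere(m)[:,::-1].astype(np.int32)).reshape(-1,2);print(cv2.boundingRect(c))
x,y,w,h=cv2.boundingRect(c)
cm=cam("scene")
for z in(.111,.115,.119):
    P=plane(cm,c[c[:,1]>y+h*.5],z);print(z,np.round(circ(P),4))
```

```text
(427, 135, 35, 31)
0.111 [ 0.4716 -0.1283  0.0357]
0.115 [ 0.4672 -0.124   0.0354]
0.119 [ 0.4628 -0.1198  0.0351]
```

The collar is at (0.4716, -0.1283), on the bore axis. Lowering.

Request:
{"name": "move_arm", "arguments": {"xyz": [[0,0,15],[0,0,30],[0,0,40],[0,0,46],[0,0,46]], "delta_rot": [[0,0,0],[0,0,0],[0,0,0],[0,0,0],[0,0,0]]}}

```text
t: 5.9
eef_pos: [0.4722, -0.1284, 0.0827]
tool_rot: [-3.141, -0.001, 2.703]
wrist_force: [0.7, -0.1, -2.2]
finger_gap: 0.332
finger_force: 59.9
```

Request:
{"name": "move_arm", "arguments": {"xyz": [[0,0,0],[0,0,2],[0,0,4],[0,0,6],[0,0,8]], "delta_rot": [[0,0,0],[0,0,0],[0,0,0],[0,0,0],[0,0,0]]}}

```text
t: 6.4
eef_pos: [0.4731, -0.1286, 0.0756]
tool_rot: [3.141, 0.001, 2.703]
wrist_force: [-1.9, 0.5, 5.7]
finger_gap: 0.33
finger_force: 60.4
```

Request:
{"name": "move_arm", "arguments": {"xyz": [[0,0,1],[0,0,2],[0,0,3],[0,0,4]], "delta_rot": [[0,0,0],[0,0,0],[0,0,0],[0,0,0]]}}

```text
t: 6.8
eef_pos: [0.4731, -0.1286, 0.0717]
tool_rot: [3.141, 0.001, 2.703]
wrist_force: [-1.0, 0.8, 5.7]
finger_gap: 0.33
finger_force: 60.4
```

Request:
{"name": "move_arm", "arguments": {"xyz": [[0,0,1],[0,0,2],[0,0,3],[0,0,4],[0,0,5]], "delta_rot": [[0,0,0],[0,0,0],[0,0,0],[0,0,0],[0,0,0]]}}

```text
t: 7.3
eef_pos: [0.473, -0.1286, 0.0667]
tool_rot: [3.141, 0.001, 2.703]
wrist_force: [-1.3, 0.5, 4.9]
finger_gap: 0.327
finger_force: 60.4
```

Request:
{"name": "move_arm", "arguments": {"xyz": [[0,0,0.5],[0,0,1]], "delta_rot": [[0,0,0],[0,0,0]]}}

```text
t: 7.5
eef_pos: [0.4731, -0.1286, 0.0657]
tool_rot: [3.141, 0.001, 2.703]
wrist_force: [-1.8, 0.4, 5.8]
finger_gap: 0.331
finger_force: 60.4
```

Request:
{"name": "move_arm", "arguments": {"xyz": [[0,0,0.5],[0,0,1]], "delta_rot": [[0,0,0],[0,0,0]]}}

```text
t: 7.7
eef_pos: [0.4731, -0.1286, 0.0648]
tool_rot: [3.141, 0.001, 2.703]
wrist_force: [-3.0, 0.2, 8.4]
finger_gap: 0.329
finger_force: 61.0
```

Request:
{"name": "move_arm", "arguments": {"xyz": [[0,0,0.5],[0,0,1]], "delta_rot": [[0,0,0],[0,0,0]]}}

```text
t: 7.9
eef_pos: [0.4731, -0.1286, 0.0641]
tool_rot: [3.141, 0.001, 2.703]
wrist_force: [-3.8, 1.0, 12.5]
finger_gap: 0.337
finger_force: 61.3
```

The force is climbing at about 5 N/mm, so the collar has landed with about 1.4 mm of squash. Releasing.

Request:
{"name": "move_arm", "arguments": {"xyz": [[0,0,0],[0,0,0],[0,0,0],[0,0,0],[0,0,0]], "delta_rot": [[0,0,0],[0,0,0],[0,0,0],[0,0,0],[0,0,0]], "claw": -1}}

```text
t: 8.4
eef_pos: [0.4727, -0.1284, 0.0632]
tool_rot: [-3.142, -0.0, 2.703]
wrist_force: [0.5, -0.1, 0.6]
finger_gap: 1.0
finger_force: 0.0
```

Request:
{"name": "move_arm", "arguments": {"xyz": [[0,0,-10],[0,0,-30],[0,0,-60],[0,0,-100],[0,0,-140]], "delta_rot": [[0,0,0],[0,0,0],[0,0,0],[0,0,0],[0,0,0]]}}

```text
t: 8.9
eef_pos: [0.4721, -0.1286, 0.2052]
tool_rot: [-3.141, -0.0, 2.702]
wrist_force: [1.0, 0.4, 0.2]
finger_gap: 1.002
finger_force: 0.0
```

Request:
{"name": "move_arm", "arguments": {"xyz": [[0,0,0],[0,0,0],[0,0,0],[0,0,0]], "delta_rot": [[0,0,0],[0,0,0],[0,0,0],[0,0,0]]}}

```text
t: 9.3
eef_pos: [0.4717, -0.1283, 0.2022]
tool_rot: [-3.141, -0.002, 2.703]
wrist_force: [0.2, -0.3, 0.2]
finger_gap: 1.0
finger_force: 0.0
```

Run:
```python
from h import *
s=manip.state();w=capture("wrist");a=capture("scene");cm=cam("wrist",s)
hsv=cv2.cvtColor(w,cv2.COLOR_BGR2HSV);m=cv2.inRange(hsv,(12,150,60),(28,255,255))
N,l,st,ce=cv2.connectedComponentsWithStats(m)
for i in range(1,N):
    if st[i,4]>500:
        c=cv2.convexHull(np.argwhere(l==i)[:,::-1].astype(np.int32)).reshape(-1,2)
        print(st[i],np.round(circ(plane(cm,c,.054)),4))
v=np.hstack([cv2.resize(a[130:230,370:510],(420,300)),cv2.resize(w[70:310,200:480],(350,300))]);cv2.imwrite("pics/v4.png",v)
```

```text
[ 514   38   80   53 3256] [0.4642 0.1202 0.0337]
[ 286  149   68   66 3499] [ 0.4737 -0.1308  0.0358]
```

View pics/v4.png

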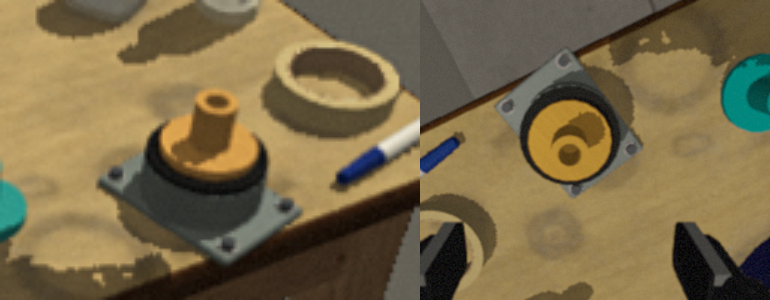

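The collar sits flat and centred on the ring: wrist view centre is (0.474, -0.131), about 3 mm off the bore axis. The bushing is upright and the gripper is clear. Handing in.

```bash
python3 -c "
from station import manip
print(manip.close_job())"
```

```text
the job is handed in; nothing more can be done
None
```

The collared brass bushing is pressed into the housing, standing upright with its collar flat on the seal ring (about 1.4 mm squash at most, by the force reading) and about 3 mm off the bore axis. The plain sleeve was not touched, and the job was handed in at about 9.4 s; the hand-in gave no verdict.

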